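# Step up the bench power pack and switch it on

## Task

On the bench power pack, turn the bar-shaped selector knob clockwise by three clicks from where it stands, and leave it resting in that click. Then push the pack's switch lever up the panel, as far as it goes, to switch the output on. Let go, and do not knock the other things on the bench over or out of place.

Things in the scene. Friction and masses are not known exactly. Their poses are not given: they have to be found in the camera images.
- pack: Grey bench power pack, fixed, 210 deep (x) x 260 wide (y) x 115 tall. Origin: centre of its underside; x points from its front (the robot's side) to its back, y to the left, z up. Its control panel slopes up from the front edge; behind it is a flat top, 60 deep, with two terminal posts 24 mm high.
- panel (a point): Centre of the sloping panel's surface, axes as the pack's. The panel is 170 long x 260 wide and 28 degrees from horizontal, facing front and up: its normal is (-sin 28, 0, cos 28) and 'up the panel' is (cos 28, 0, sin 28) in these axes. It starts 35 mm high at the pack's front (x = -105) and ends 115 mm high at x = +45.
- selector_grip (a point): Selector knob, black: a disc 80 in diameter and 10 thick, 4 mm off the panel, with a raised bar across it to grip, 16 wide, 72 long, 36 high above the disc. This point is on the knob's axis (the panel's normal; this point's z), 37 mm out from the panel, 23 mm above the disc's face and 13 mm below the bar's top; about 52 mm left (+y) of the panel's centre.
- selector_nose (a point): Nose of the selector's bar, 42 mm from the axis and level with selector_grip, turning with the knob. The bar runs from 30 mm behind the axis to this end, which has a white line on top. Eight white ticks on the panel mark the positions, one click apart.
- selector (a joint): Angle of the selector, rad, growing clockwise as seen facing the panel. Eight click positions 24 degrees (0.419 rad) apart, at 0, 0.419 ... 2.932, with end stops just beyond. At 0 the nose points 84 degrees anticlockwise of up-the-panel. A sprung ball draws it into the nearest; 0.12 N m pulls it out. It starts at the first, second or third position, perhaps up to 6 degrees off, and springs into it when first touched.
- switch_tip (a point): Centre of the black ball (26 diameter) at the end of the switch lever, a 10 mm thick steel rod, 60 mm from the hinge. It moves with the lever.
- switch_hinge (a point): Hinge of the switch lever, its axis along the pack's y: 22 mm out from the panel, 78 mm right (-y) of the panel's centre, in a black block 70 (along the slope) x 50 x 25 high.
- switch (a joint): Angle of the switch lever, rad: 0 is off, leaning down the panel 0.5 rad from the panel's normal; 1.0 is on, leaning up the panel by as much, against its stop. It moves with light friction (about 1 N at the ball) and stays where it is left.
- sample_bottle: Bystander: clear square bottle with a white cap, 66 x 66 x 146. Origin under its centre, as for all bystanders.
- tumbler: Bystander: blue drinking tumbler, 91 diameter, 217 tall.
- beaker: Bystander: glass beaker, 76 diameter, 100 tall.
- gas_probe: Bystander: black gas sensor probe lying down, about 158 long, 40 thick.
- calculator: Bystander: black pocket calculator, 150 x 74 x 12, lying in front of the pack.
- screw_cap: Bystander: white screw cap, 60 diameter, 16 tall, lying on the pack's flat top.
- weight: Bystander: brass weight with a knob, 40 diameter, 58 tall.

How it is judged:
On the way:
1. the selector rests three clicks clockwise of its start while the switch is still off (distance of selector_nose from where it was at the start of the episode between 0.042 and 0.0562 m and value of joint selector above 1.05 rad and value of joint switch below 0.6 rad), for 0.2 s.
At the end, for the whole second after the job is handed in: The selector rests in the click that is three clicks (72 degrees, give or take 12) clockwise of its start, and the switch lever is up, beyond 0.8 of its 1.0 rad (distance of selector_nose from where it was at the start of the episode between 0.042 and 0.0562 m and value of joint selector above 1.05 rad and value of joint switch above 0.8 rad); the robot touches nothing.
It fails at once if a bystander was tipped or shifted by more than 30 mm (distance of any of sample_bottle, tumbler, beaker, gas_probe, calculator, screw_cap, weight from where it was at the start of the episode above 0.03 m or angle between any of sample_bottle, tumbler, beaker, weight's own z axis and vertical above 0.4 rad).
It also fails if it takes over 45 s, if anything falls off the work surface, if the arm or the gripper's body presses on something with over 40 N, if the wrist force passes 120 N, or if a joint passes its speed limit or range.

## Robot

A 6-joint arm with a two-finger parallel gripper is mounted at the origin on the work surface. World frame = base frame: x ahead of the robot, y to its left, z up, the work surface at z = 0. Lengths are in m, angles in rad, forces in N, time in s.
With the tool pointing down it reaches from about 0.4 to 0.825 m from the base axis. Payload 7 kg.
Tool frame: the origin (TCP) lies on the front face of the gripper's body, between the roots of the fingers; the fingertips stand 66 mm ahead of it and the grasp point (between the pads) lies 47 mm ahead of it; z points along the fingers, y is the line along which they close (so a half turn about z gives the same grasp; the last joint's range is limited). The gripper opens to 88 mm and grips with 3 to 60 N. Pads are 19 mm wide; open, the fingers measure 130 mm over their backs; the gripper's body (78 mm by 193 mm) begins 47 mm behind the grasp point.
Start: joints at [-0.905, 0.359, 0.012, 0, -1.224, -0.288], TCP at [0.249, -0.627, 0.292] pointing down, gripper open.
Joint ranges: [-3.07, 3.07], [-1.43, 2.12], [-1.02, 1.25], [-3.03, 1.67], [-3.05, -0], [-3.03, 3.03]. Speed limits (rad/s): [2.39, 2.39, 3.01, 3.14, 3.14, 3.14].

## Interface

Orientations are given as [roll, pitch, yaw] about the fixed x, y, z axes, in that order (R = Rz(yaw) Ry(pitch) Rx(roll)).
In Python, from station import arm gives the robot as it stands. The module is installed in compiled form; this text tells all that it offers.
- The arm moves only by the tool move_arm, never from a script. Its argument "increments" is a list of rows, each an object of numbers: "jaw": the gripper command: -1 is shut, 1 is fully open, values between are in proportion; "dx", "dy", "dz": the shift along the tool's x, y, z in m; "twist": the turn about the tool's z in rad. A call has 1 to 12 rows; each row shifts and turns the commanded pose from where the row before left it, along the tool's axes as they then stand; what a row does not reach is not made up. A row lasts 1/12 s, in which the tool goes at most 41.7 mm and 7.16 degrees, less where a joint would pass 70% of its speed; a pose out of reach is approached as far as the arm can. A call is refused whole if a number of a shift passes 0.0417 or a number of a turn 0.125, either way. A call with a gripper value outside its range is refused whole. The fingers move at their own pace and stop on an object; "force" is the grip in N (left out, the last holds). Time passes only in rows, so rows that do not move let the fingers close. It gives the time, the measured TCP pose, the force, the opening and the grip force at its end, in the units of the state.
- arm.get_state(): the state, without advancing time (a new reading comes with each control period).
- arm.grab_frame(name): name is "side" or "top" or "wrist"; returns the picture (420x560x3 uint8, blue, green, red); there is no depth.
- arm.camera_info(name): a dict with "K" (3x3 intrinsics, pixels), "extrinsics" (4x4, takes a point from camera to world coordinates). Camera axes: x right, y down, z forward; pixel columns grow to the right and rows downward; lengths in m; the calibration is good to about 2 mm. A picture is of the moment at which its call begins: read the wrist's pose just before it. camera_info takes no time and is no camera call; for the wrist camera it gives the pose at the moment of the call.
- arm.job_done(): hands the job in; it is judged then, once.
Trained networks look in the newest picture that a camera, given by its name, has taken for a name from the list of things; names that differ only in an ending like _2 or _b are one class to them, and where a whole thing is asked for, a point or a joint stands for the part that bears it (a point fixed in the world has none). Each returns a list of dicts, best first, with "score" (0 to 1); they miss things now and then, are a little off and sometimes report something else, mostly with a low value. They report only what shows in the picture. A call takes as long as a camera call.
- arm.find_in(camera, name): "position" ([x, y, z] in m, in world coordinates, good to about 4 mm: the middle of the surface that is visible of it).
- arm.silhouettes(camera, name): "pixels" (420x560 bool, what is visible of it).
- arm.pinpoint(camera, name): "position" ([x, y, z] in m, in world coordinates, good to about 4 mm: a listed point, or the origin of a listed thing).
The state is a dict: "t": time; "q": joint angles; "qd": joint speeds; "joint_efforts": joint torques, N m; "eef_pos": TCP position; "ee_rot": TCP orientation; "force": force on the tool from outside, world axes, zero at the start; "moment": the same for the moment, N m; "width": finger opening in m; "gripper_force": force on a finger pad.
Only numpy, scipy, OpenCV 4.12 (cv2) and the standard library are available. Lean on these libraries where they do the work, as an engineer would, in place of code of your own. Each camera call takes 0.05 s, during which the arm holds its last target. There are 200 camera calls.

## Working session

There is one attempt and no reset: what is moved stays moved. The work goes in short steps, Python scripts to look and compute and a tool call to move; the robot and the scene stay as the last step left them, time stands still between calls to the robot, and variables do not carry over. Pictures are saved under pics/ and viewed, at most 10 in all, crops included, and the job is handed in when it is done.

Besides the shell and the picture viewer there is one more tool, called after "Call:" by a JSON object that holds its "name" and its "arguments", one argument or row to a line. move_arm: Moves the arm, as the interface text tells. Its arguments: {"type":"object","properties":{"increments":{"type":"array"},"force":{"type":"number"}},"required":["increments"]}

```bash
mkdir -p pics
python3 - <<'E'
from station import arm
import cv2,numpy as np
s=arm.get_state();print(s['t'],s['eef_pos'],s['ee_rot'],s['width'])
for c in ['side','top']:
    im=arm.grab_frame(c);cv2.imwrite(f'pics/{c}0.png',im)
    for n in ['pack','panel','selector_grip','selector_nose','switch_tip','switch_hinge','sample_bottle','tumbler','beaker','gas_probe','calculator','screw_cap','weight']:
        r=arm.pinpoint(c,n)
        print(c,n,[(np.round(a['position'],3).tolist(),round(a['score'],2)) for a in r[:2]])
E
```

```text
0.0 [ 0.24883513 -0.62704314  0.29123245] [ 3.13993143e+00 -1.58191517e-04 -2.76390635e+00] 0.0871432185228918
side pack [([0.572, -0.008, -0.005], 0.96)]
side panel [([0.549, -0.016, 0.077], 0.64)]
side selector_grip [([0.522, 0.032, 0.106], 0.81), ([0.647, 0.038, 0.112], 0.63)]
side selector_nose [([0.53, 0.076, 0.112], 0.62)]
side switch_tip [([0.508, -0.102, 0.131], 0.41)]
side switch_hinge [([0.555, -0.094, 0.095], 0.86)]
side sample_bottle []
side tumbler [([0.612, -0.236, -0.002], 0.55)]
side beaker [([0.512, 0.21, -0.001], 0.89), ([0.552, -0.092, 0.096], 0.29)]
side gas_probe [([0.377, 0.08, -0.001], 0.69)]
side calculator [([0.419, -0.156, 0.001], 0.84)]
side screw_cap [([0.551, -0.018, 0.074], 0.64)]
side weight [([0.379, 0.327, -0.003], 0.89)]
top pack [([0.576, -0.011, 0.002], 0.72)]
top panel [([0.545, -0.017, 0.079], 0.83)]
top selector_grip [([0.522, 0.029, 0.112], 0.97), ([0.521, -0.419, 0.0], 0.55)]
top selector_nose [([0.529, 0.073, 0.117], 0.74)]
top switch_tip [([0.503, -0.099, 0.134], 0.49), ([0.38, 0.323, -0.004], 0.44)]
top switch_hinge [([0.551, -0.092, 0.095], 0.92), ([0.528, 0.074, 0.119], 0.72)]
top sample_bottle [([0.52, -0.422, 0.002], 0.95)]
top tumbler [([0.612, -0.234, 0.001], 0.74)]
top beaker [([0.508, 0.208, -0.004], 0.58)]
top gas_probe [([0.378, 0.077, -0.002], 0.78), ([0.552, -0.093, 0.097], 0.5)]
top calculator []
top screw_cap [([0.647, 0.039, 0.113], 0.59)]
top weight [([0.382, 0.324, -0.005], 0.44)]
```

View pics/side0.png

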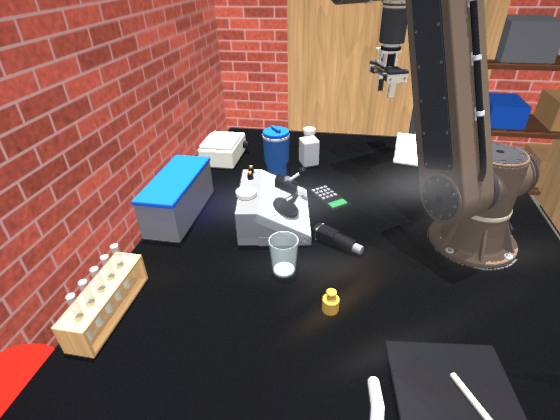

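View pics/top0.png

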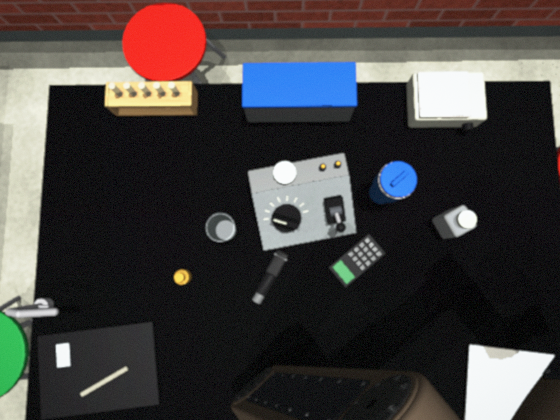

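The bar's white nose is at about (277,222) in the top view, pointing left. The pack is yawed about 0.15–0.2 rad. The tool can only point down, so I'll push the bar's nose round with closed fingers. First I'm moving above the pack for a close look.

Call:
{"name": "move_arm", "arguments": {
  "increments": [
    {"jaw":-1,"dx":-0.0254,"dy":0.03},
    {"jaw":-1,"dx":-0.0254,"dy":0.03},
    {"jaw":-1,"dx":-0.0254,"dy":0.03},
    {"jaw":-1,"dx":-0.0254,"dy":0.03},
    {"jaw":-1,"dx":-0.0254,"dy":0.03},
    {"jaw":-1,"dx":-0.0254,"dy":0.03},
    {"jaw":-1,"dx":-0.0254,"dy":0.03},
    {"jaw":-1,"dx":-0.0254,"dy":0.03},
    {"jaw":-1,"dx":-0.0254,"dy":0.03},
    {"jaw":-1,"dx":-0.0254,"dy":0.03},
    {"jaw":-1,"dx":-0.0254,"dy":0.03},
    {"jaw":-1,"dx":-0.0254,"dy":0.03}
  ],
  "force": 20
}}

```text
$.increments[0]: bad value
```

Call:
{"name": "move_arm", "arguments": {
  "increments": [
    {"jaw":-1,"dx":-0.0254,"dy":0.03,"twist":-0.12},
    {"jaw":-1,"twist":-0.12},
    {"jaw":-1,"twist":-0.12},
    {"jaw":-1,"twist":-0.12},
    {"jaw":-1,"twist":-0.12},
    {"jaw":-1,"twist":-0.12},
    {"jaw":-1,"twist":-0.12},
    {"jaw":-1,"twist":-0.12},
    {"jaw":-1,"twist":-0.12},
    {"jaw":-1,"twist":-0.12},
    {"jaw":-1,"twist":-0.12},
    {"jaw":-1,"twist":-0.12}
  ]
}}

```text
$.increments[0]: bad value
```

Run:
```python
from station import arm
import cv2,numpy as np
s=arm.get_state();print(s['t'],s['eef_pos'],s['ee_rot'],s['width'],s['q'])
im=arm.grab_frame('wrist');cv2.imwrite('pics/w1.png',im)
print(np.round(arm.camera_info('wrist')['extrinsics'],3))
for n in ['panel','selector_grip','selector_nose','switch_tip','switch_hinge']:
    r=arm.pinpoint('wrist',n)
    print(n,[(np.round(a['position'],3).tolist(),round(a['score'],2)) for a in r[:2]])
```

```text
1.4 [ 0.24897889 -0.62740126  0.29216452] [-3.14153666e+00  9.60333698e-06 -2.76377308e+00] 0.08757195229845412 [-9.04893928e-01  3.58600812e-01  1.19057637e-02  7.12651254e-06
 -1.22404486e+00 -2.88085251e-01]
[[-0.368  0.896  0.249  0.182]
 [ 0.93   0.355  0.099 -0.654]
 [ 0.     0.268 -0.963  0.384]
 [ 0.     0.     0.     1.   ]]
panel []
selector_grip []
selector_nose []
switch_tip []
switch_hinge []
```

View pics/w1.png

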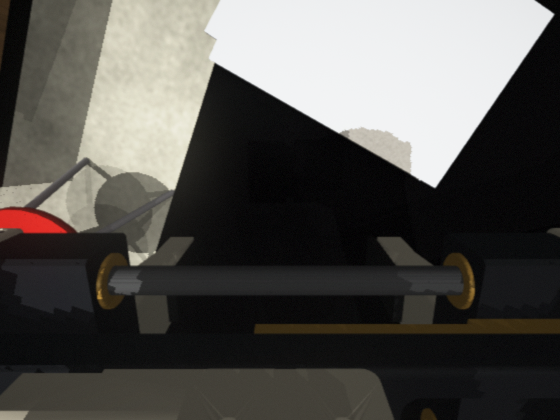

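The move was refused, and the picture only shows the start view, with the fingers at about (165,280) and (410,280). I'll resend with every key present in each row.

Call:
{"name": "move_arm", "arguments": {
  "increments": [
    {"jaw":-1,"dx":-0.0254,"dy":0.03,"dz":0,"twist":0},
    {"jaw":-1,"dx":-0.0254,"dy":0.03,"dz":0,"twist":0},
    {"jaw":-1,"dx":-0.0254,"dy":0.03,"dz":0,"twist":0},
    {"jaw":-1,"dx":-0.0254,"dy":0.03,"dz":0,"twist":0},
    {"jaw":-1,"dx":-0.0254,"dy":0.03,"dz":0,"twist":0},
    {"jaw":-1,"dx":-0.0254,"dy":0.03,"dz":0,"twist":0},
    {"jaw":-1,"dx":-0.0254,"dy":0.03,"dz":0,"twist":0},
    {"jaw":-1,"dx":-0.0254,"dy":0.03,"dz":0,"twist":0},
    {"jaw":-1,"dx":-0.0254,"dy":0.03,"dz":0,"twist":0},
    {"jaw":-1,"dx":-0.0254,"dy":0.03,"dz":0,"twist":0},
    {"jaw":-1,"dx":-0.0254,"dy":0.03,"dz":0,"twist":0},
    {"jaw":-1,"dx":-0.0254,"dy":0.03,"dz":0,"twist":0}
  ],
  "force": 20
}}

```text
t: 2.7
eef_pos: [0.3996, -0.1785, 0.2927]
ee_rot: [-3.141, 0.001, -2.764]
force: [0.8, 0.5, -0.3]
width: 0.0131
gripper_force: 0.0
```

Call:
{"name": "move_arm", "arguments": {
  "increments": [
    {"jaw":-1,"dx":-0.03,"dy":0.02,"dz":0,"twist":0},
    {"jaw":-1,"dx":-0.03,"dy":0.02,"dz":0,"twist":0},
    {"jaw":-1,"dx":-0.03,"dy":0.02,"dz":0,"twist":0},
    {"jaw":-1,"dx":-0.03,"dy":0.02,"dz":0,"twist":-0.124},
    {"jaw":-1,"dx":0,"dy":0,"dz":0,"twist":-0.124},
    {"jaw":-1,"dx":0,"dy":0,"dz":0,"twist":-0.124},
    {"jaw":-1,"dx":0,"dy":0,"dz":0,"twist":-0.124},
    {"jaw":-1,"dx":0,"dy":0,"dz":0,"twist":-0.124},
    {"jaw":-1,"dx":0,"dy":0,"dz":0,"twist":-0.124},
    {"jaw":-1,"dx":0,"dy":0,"dz":0,"twist":-0.124},
    {"jaw":-1,"dx":0,"dy":0,"dz":0,"twist":-0.124},
    {"jaw":-1,"dx":0,"dy":0,"dz":0,"twist":-0.124}
  ]
}}

```text
t: 3.7
eef_pos: [0.4815, -0.0617, 0.2923]
ee_rot: [-3.141, 0.0, -1.642]
force: [0.8, 0.1, -0.1]
width: 0.0006
gripper_force: 0.0
```

Call:
{"name": "move_arm", "arguments": {
  "increments": [
    {"jaw":-1,"dx":0,"dy":0,"dz":0,"twist":-0.124},
    {"jaw":-1,"dx":0,"dy":0,"dz":0,"twist":-0.124},
    {"jaw":-1,"dx":0,"dy":0,"dz":0,"twist":-0.124},
    {"jaw":-1,"dx":0,"dy":0,"dz":0,"twist":-0.124},
    {"jaw":-1,"dx":0,"dy":0,"dz":0,"twist":-0.124},
    {"jaw":-1,"dx":0,"dy":0,"dz":0,"twist":-0.124},
    {"jaw":-1,"dx":0,"dy":0,"dz":0,"twist":-0.124},
    {"jaw":-1,"dx":0,"dy":0,"dz":0,"twist":-0.124},
    {"jaw":-1,"dx":0,"dy":0,"dz":0,"twist":-0.124},
    {"jaw":-1,"dx":0,"dy":0,"dz":0,"twist":-0.124},
    {"jaw":-1,"dx":0,"dy":0,"dz":0,"twist":-0.124}
  ]
}}

```text
t: 4.62
eef_pos: [0.4815, -0.0617, 0.2923]
ee_rot: [-3.141, -0.0, -0.278]
force: [0.1, 0.9, 0.3]
width: 0.0007
gripper_force: 0.0
```

Run:
```python
from station import arm
import cv2,numpy as np
s=arm.get_state();print(s['t'],s['eef_pos'],s['ee_rot'],s['width'],s['q'])
im=arm.grab_frame('wrist');cv2.imwrite('pics/w2.png',im)
print(np.round(arm.camera_info('wrist')['extrinsics'],3))
for n in ['panel','selector_grip','selector_nose','switch_tip','switch_hinge','screw_cap']:
    r=arm.pinpoint('wrist',n)
    print(n,[(np.round(a['position'],3).tolist(),round(a['score'],2)) for a in r[:2]])
```

```text
4.6167 [ 0.48150035 -0.06172286  0.29233592] [-3.14141713e+00 -3.65909274e-04 -2.77605602e-01] 0.0006587071651237742 [ 2.78720025e-01  4.19988549e-02 -3.92371431e-01  4.86981051e-05
 -1.13602262e+00  1.01445023e+00]
[[-0.266 -0.929 -0.256  0.55 ]
 [-0.964  0.256  0.072 -0.081]
 [-0.001  0.266 -0.964  0.384]
 [ 0.     0.     0.     1.   ]]
panel [([0.552, -0.014, 0.074], 0.78)]
selector_grip [([0.522, 0.036, 0.106], 0.7)]
selector_nose [([0.528, 0.068, 0.116], 0.9)]
switch_tip [([0.506, -0.098, 0.127], 0.59)]
switch_hinge [([0.551, -0.089, 0.09], 0.77), ([0.42, -0.157, -0.001], 0.46)]
screw_cap [([0.549, -0.013, 0.073], 0.69), ([0.651, 0.034, 0.117], 0.57)]
```

View pics/w2.png

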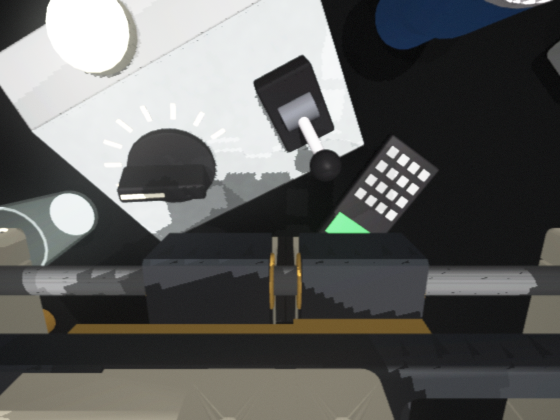

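The picture shows the panel's corners at about (35,128), (362,145) and (155,238). The disc is centred near (171,166), and the bar's white nose line runs (122,197)–(165,197), so the nose points left. I'll fit the pack pose and the bar angle from these pixels.

```bash
cat > geo.py <<'E'
import numpy as np
S,C=np.sin(np.radians(28)),np.cos(np.radians(28))
u=np.array([C,0,S]);v=np.array([0,1,0]);n=np.array([-S,0,C]);P0=np.array([-.03,0,.075])
def Rz(a): return np.array([[np.cos(a),-np.sin(a),0],[np.sin(a),np.cos(a),0],[0,0,1]])
def w(p,pose): return Rz(pose[2])@p+np.array([pose[0],pose[1],0])
def pp(a,b,c): return P0+a*u+b*v+c*n
E
python3 - <<'E'
from station import arm
import cv2,numpy as np
from scipy.optimize import least_squares
from geo import *
ci=arm.camera_info('wrist');K=ci['K'];T=np.array(ci['extrinsics'])
def proj(p):
    q=np.linalg.inv(T)@np.append(p,1);q=K@q[:3];return q[:2]/q[2]
im=cv2.imread('pics/w2.png')
pts=[((.045,.13,.115),(35,128)),((-.105,-.13,.035),(362,145)),((-.105,.13,.035),(155,238))]
pin=[((0,0,0),(.574,-.0095,0)),(P0,(.548,-.016,.076)),(pp(0,-.078,.022),(.552,-.0915,.094)),]
def f(p):
    r=[(proj(w(np.array(a),p))-b)/4 for a,b in pts]+[(w(np.array(a),p)-b)/.004 for a,b in pin]
    r+=[(w(pp(p[3],.052,.037),p)-np.array([.522,.032,.108]))/.003]
    return np.concatenate(r)
s=least_squares(f,[.574,-.01,.19,0]);p=s.x;print(p,np.round(s.fun,1))
def ray(px,c):
    d=T[:3,:3]@np.linalg.inv(K)@np.array([*px,1]);o=T[:3,3]
    R=Rz(p[2]);nn=R@n;q=w(pp(0,0,c),p);x=o+d*(nn@(q-o))/(nn@d)
    x=R.T@(x-[p[0],p[1],0])-P0;return np.round([x@u,x@v,x@n],4)
print('line',ray((122,197),.05),ray((165,197),.05))
m=cv2.inRange(im,(200,200,200),(255,255,255))
m=m[180:205,110:175]; 
ys,xs=np.nonzero(m);print('white px',xs.min()+110,xs.max()+110,ys.min()+180,ys.max()+180)
for px in [(171,130),(213,160),(128,160)]: print('disc',ray(px,.014))
for a in range(8):
    th=np.radians(84-24*a); print(a,np.round(proj(w(pp(p[3]+.042*np.cos(th),.052+.042*np.sin(th),.05),p)),0),end=' ')
print(proj(w(pp(p[3],.052,.05),p)),proj(w(pp(p[3],.052,.014),p)))
print('hinge',w(pp(0,-.078,.022),p),'tip',w(pp(-.06*np.sin(.5),-.078,.022+.06*np.cos(.5)),p), proj(w(pp(-.06*np.sin(.5),-.078,.022+.06*np.cos(.5)),p)))
E
```

```text
[ 5.77372166e-01 -1.08878789e-02  1.57555456e-01 -3.62544589e-04] [-1.7 -0.3  0.6  0.4  1.3  1.   0.8 -0.3  0.  -0.1  0.1 -0.3 -0.6 -0.7
  0.1  0.   0.3 -0.2]
line [0.0164 0.086  0.05  ] [-0.0018  0.0574  0.05  ]
white px 110 166 180 204
disc [0.0338 0.0285 0.014 ]
disc [-0.0103  0.0137  0.014 ]
disc [0.0274 0.0779 0.014 ]
0 [125. 210.] 1 [116. 195.] 2 [116. 178.] 3 [127. 163.] 4 [146. 153.] 5 [169. 151.] 6 [192. 157.] 7 [209. 169.] [169.33776298 193.34699482] [171.95681983 169.69167839]
hinge [ 0.54978185 -0.09424945  0.09442485] tip [ 0.50028417 -0.10211326  0.12741181] [325.79537167 168.72157639]
```

```bash
python3 -c "
import cv2
im=cv2.imread('pics/w2.png')[90:240,80:260];cv2.imwrite('pics/w2c.png',cv2.resize(im,None,fx=4,fy=4,interpolation=cv2.INTER_CUBIC))"
```

```text
(no output)
```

View pics/w2c.png

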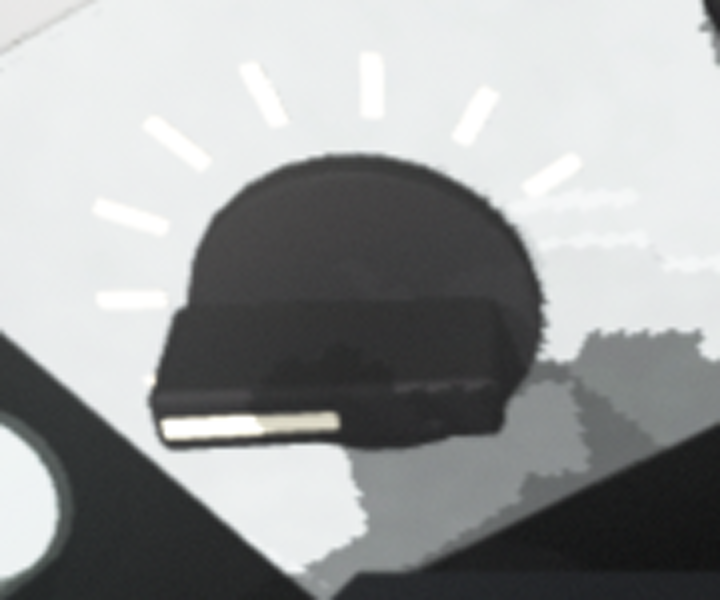

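The white line runs (120,197)–(165,195), which matches click position 1 (predicted nose (116,195)). The target is therefore position 4, with the nose 12° clockwise of up. Next I'll compute the push path.

```bash
cat > path.py <<'E'
from station import arm
from geo import *
pose=[.5774,-.0109,.1576]
def finger(a,back,r=.028,uk=0,vk=.052,drop=.018,half=.0095):
    a=np.radians(a);d=np.cos(a)*u+np.sin(a)*v;t=np.sin(a)*u-np.cos(a)*v
    E=w(pp(uk,vk,.050)+r*d-.008*t,pose);dh=Rz(pose[2])@d;dh[2]=0;dh/=np.linalg.norm(dh)
    nh=np.array([dh[1],-dh[0],0])   # clockwise side, horizontal
    c=E-(half+back)*nh; c[2]=E[2]-drop
    # tool x = nh -> yaw
    yaw=np.arctan2(nh[1],nh[0]); 
    out=[]
    for sx in(-1,1):
        for sy in(-1,1):
            q=c+sx*.0095*nh+sy*.021*dh
            q=Rz(pose[2]).T@(q-[pose[0],pose[1],0])-P0; out.append(q@n)
    c=c.copy();c[2]+=.066
    return c,yaw,min(out)
def rows(pts,start=None):
    """pts list of (tcp,yaw) -> tool increments, rounded cumulatively"""
    s=arm.get_state();p=np.array(s['eef_pos']);y=s['ee_rot'][2]
    for c,yw in pts:
        d=c-p;R=np.array([[np.cos(y),np.sin(y),0],[np.sin(y),-np.cos(y),0],[0,0,-1]])
        i=np.round(R.T@d,4);tw=round(-(((yw-y)+np.pi)%(2*np.pi)-np.pi),3)
        print(i.tolist(),tw);p=p+R@i;y=y-tw
E
python3 - <<'E'
from path import *
pre=finger(60,.012);up=pre[0].copy();up[2]=.25
print('pre',pre)
rows([(up,pre[1]),(pre[0],pre[1])])
print('from pre:')
for a in [60,30,0,-7]: print(a,finger(a,0))
E
```

```text
pre (array([0.49771098, 0.06757877, 0.17046739]), np.float64(-0.31383304981888055), np.float64(0.03464851974070496))
[-0.021, -0.1286, 0.0422] 0.027
[0.0, -0.0, 0.0795] 0.0
from pre:
60 (array([0.50912487, 0.06387428, 0.17046739]), np.float64(-0.31383304981888055), np.float64(0.029629389698894386))
30 (array([0.52441756, 0.06257433, 0.17665357]), np.float64(-0.8340916066535663), np.float64(0.025855505536556793))
0 (array([0.53809736, 0.05322624, 0.18029258]), np.float64(-1.4131963267948966), np.float64(0.02424804051003561))
-7 (array([0.54061694, 0.05001943, 0.18065231]), np.float64(-1.5513722955763), np.float64(0.023113401097910796))
```

Call:
{"name": "move_arm", "arguments": {
  "increments": [
    {"jaw":-1,"dx":-0.0052,"dy":-0.0322,"dz":0.0105,"twist":0.027},
    {"jaw":-1,"dx":-0.0052,"dy":-0.0322,"dz":0.0105,"twist":0},
    {"jaw":-1,"dx":-0.0052,"dy":-0.0322,"dz":0.0105,"twist":0},
    {"jaw":-1,"dx":-0.0052,"dy":-0.0322,"dz":0.0105,"twist":0},
    {"jaw":-1,"dx":0,"dy":0,"dz":0.02,"twist":0},
    {"jaw":-1,"dx":0,"dy":0,"dz":0.02,"twist":0},
    {"jaw":-1,"dx":0,"dy":0,"dz":0.02,"twist":0},
    {"jaw":-1,"dx":0,"dy":0,"dz":0.02,"twist":0},
    {"jaw":-1,"dx":0,"dy":0,"dz":0,"twist":0},
    {"jaw":-1,"dx":0,"dy":0,"dz":0,"twist":0}
  ]
}}

```text
t: 5.8
eef_pos: [0.4999, 0.0671, 0.1697]
ee_rot: [3.14, 0.002, -0.312]
force: [0.4, -0.1, 0.7]
width: 0.0009
gripper_force: 0.0
```

Run:
```python
from path import *
import cv2
cv2.imwrite('pics/w3.png',arm.grab_frame('wrist'))
s=arm.get_state();print(s['t'],s['eef_pos'],s['ee_rot'],s['force'])
pts=[finger(60,.006)[:2]]+[finger(a,0)[:2] for a in np.linspace(60,-7,13)]
rows(pts)
```

```text
5.85 [0.50061575 0.06743433 0.17075972] [ 3.14120731e+00 -2.02126883e-04 -3.11440144e-01] [ 0.50113726  0.47946136 -0.52729201]
[0.0032, 0.0008, 0.0003] 0.002
[0.006, -0.0, -0.0] 0.0
[0.0025, -0.0013, -0.0013] 0.092
[0.0026, -0.0012, -0.0012] 0.094
[0.0026, -0.0012, -0.0012] 0.097
[0.0027, -0.0012, -0.0011] 0.098
[0.0027, -0.0012, -0.001] 0.101
[0.0027, -0.0013, -0.001] 0.104
[0.0027, -0.0013, -0.0008] 0.105
[0.0028, -0.0014, -0.0008] 0.108
[0.0028, -0.0014, -0.0006] 0.109
[0.0028, -0.0015, -0.0005] 0.109
[0.0028, -0.0016, -0.0004] 0.111
[0.0028, -0.0016, -0.0003] 0.11
```

View pics/w3.png

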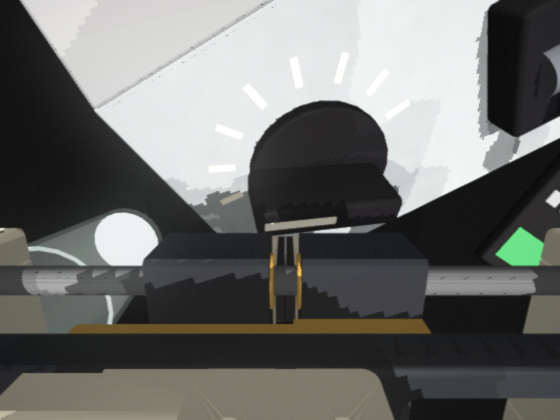

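The fingertip (column 285, rows 235–325) sits just below the bar near its nose. The white line is at (265–337, 222). I'll start the push.

Call:
{"name": "move_arm", "arguments": {
  "increments": [
    {"jaw":-1,"dx":0.003,"dy":0.001,"dz":0,"twist":0.002},
    {"jaw":-1,"dx":0.006,"dy":0,"dz":0,"twist":0},
    {"jaw":-1,"dx":0.0025,"dy":-0.0013,"dz":-0.0013,"twist":0.092},
    {"jaw":-1,"dx":0.0026,"dy":-0.0012,"dz":-0.0012,"twist":0.094},
    {"jaw":-1,"dx":0.0026,"dy":-0.0012,"dz":-0.0012,"twist":0.097},
    {"jaw":-1,"dx":0.0027,"dy":-0.0012,"dz":-0.0011,"twist":0.098},
    {"jaw":-1,"dx":0.0027,"dy":-0.0012,"dz":-0.001,"twist":0.101},
    {"jaw":-1,"dx":0.0027,"dy":-0.0013,"dz":-0.001,"twist":0.104}
  ]
}}

```text
t: 6.52
eef_pos: [0.525, 0.0623, 0.1771]
ee_rot: [-3.141, 0.002, -0.905]
force: [-2.1, 2.9, -4.4]
width: 0.0003
gripper_force: 2.0
```

Run:
```python
from path import *
import cv2
cv2.imwrite('pics/w4.png',arm.grab_frame('wrist'))
s=arm.get_state();print(s['t'],s['eef_pos'],s['ee_rot'],s['force'])
pts=[finger(a,0)[:2] for a in np.linspace(60,-7,13)[7:]]
rows(pts)
```

```text
6.5667 [0.52612328 0.0620564  0.17766816] [-3.14036976e+00  6.95486358e-04 -9.11837656e-01] [0.66254634 0.11397652 0.31865267]
[0.0029, -0.0013, -0.0004] 0.093
[0.0028, -0.0014, -0.0008] 0.107
[0.0028, -0.0014, -0.0006] 0.109
[0.0028, -0.0015, -0.0005] 0.11
[0.0028, -0.0015, -0.0004] 0.11
[0.0028, -0.0017, -0.0003] 0.111
```

View pics/w4.png

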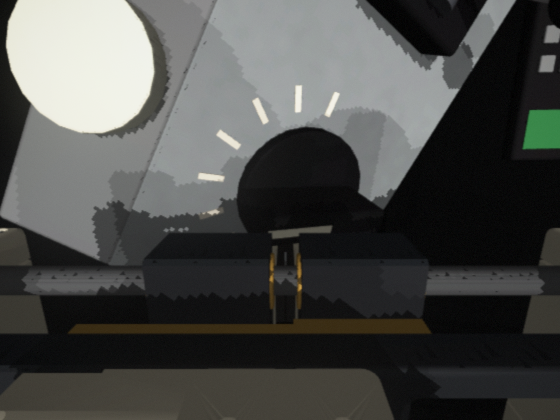

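The bar has turned with the finger: the white line is at (270–332, 232) and still lies along the tool. I'll finish the arc.

Call:
{"name": "move_arm", "arguments": {
  "increments": [
    {"jaw":-1,"dx":0.0029,"dy":-0.0013,"dz":-0.0005,"twist":0.093},
    {"jaw":-1,"dx":0.0028,"dy":-0.0014,"dz":-0.0008,"twist":0.107},
    {"jaw":-1,"dx":0.0028,"dy":-0.0014,"dz":-0.0006,"twist":0.109},
    {"jaw":-1,"dx":0.0028,"dy":-0.0015,"dz":-0.0005,"twist":0.11},
    {"jaw":-1,"dx":0.0028,"dy":-0.0015,"dz":-0.0004,"twist":0.11},
    {"jaw":-1,"dx":0.0028,"dy":-0.0017,"dz":-0.0003,"twist":0.111},
    {"jaw":-1,"dx":0,"dy":0,"dz":0,"twist":0},
    {"jaw":-1,"dx":0,"dy":0,"dz":0,"twist":0}
  ]
}}

```text
t: 7.23
eef_pos: [0.5404, 0.0508, 0.1806]
ee_rot: [-3.141, 0.002, -1.538]
force: [-2.9, 7.1, -2.2]
width: 0.0005
gripper_force: 3.8
```

Run:
```python
from path import *
import cv2
s=arm.get_state();print(s['t'],s['eef_pos'],s['ee_rot'],s['force'])
for c in ['wrist','top']:
    im=arm.grab_frame(c)
    if c=='wrist': cv2.imwrite('pics/w5.png',im)
    for nme in ['selector_grip','selector_nose']:
        print(c,nme,[(np.round(a['position'],3).tolist(),round(a['score'],2)) for a in arm.pinpoint(c,nme)[:2]])
for k in (3,4,5):
    a=np.radians(84-24*k);print(k,w(pp(.042*np.cos(a),.052+.042*np.sin(a),.037),pose))
```

```text
7.2333 [0.54040204 0.05079535 0.18061677] [-3.14069244e+00  2.49779778e-03 -1.53833726e+00] [-2.85893652  7.12297073 -2.20077563]
wrist selector_grip [([0.52, 0.038, 0.107], 0.96)]
wrist selector_nose [([0.553, 0.028, 0.125], 0.82)]
top selector_grip [([0.523, 0.03, 0.109], 0.51)]
top selector_nose [([0.553, 0.032, 0.127], 0.59), ([0.547, -0.015, 0.079], 0.37)]
3 [0.55690867 0.04733796 0.12695599]
4 [0.55964971 0.03008982 0.12695599]
5 [0.5559595  0.01334848 0.1236211 ]
```

View pics/w5.png

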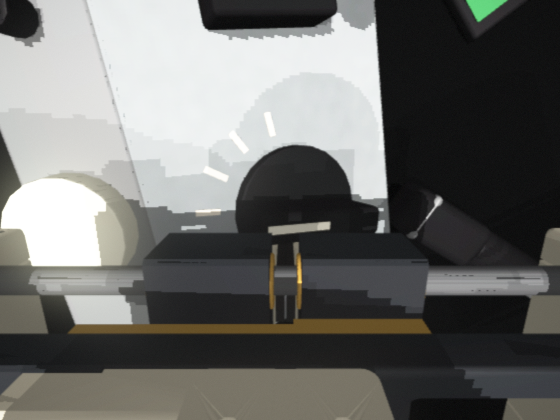

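Force is about 7 N and the nose is measured near position 4. I'll back off the finger, lift and check.

Call:
{"name": "move_arm", "arguments": {
  "increments": [
    {"jaw":-1,"dx":-0.008,"dy":0,"dz":0,"twist":0},
    {"jaw":-1,"dx":-0.012,"dy":0,"dz":0,"twist":0},
    {"jaw":-1,"dx":0,"dy":0,"dz":-0.03,"twist":0},
    {"jaw":-1,"dx":0,"dy":0,"dz":-0.04,"twist":0},
    {"jaw":-1,"dx":-0.02,"dy":0,"dz":-0.03,"twist":0},
    {"jaw":-1,"dx":0,"dy":0,"dz":0,"twist":0}
  ]
}}

```text
t: 8.03
eef_pos: [0.5423, 0.0926, 0.2879]
ee_rot: [-3.13, 0.003, -1.536]
force: [1.3, 0.6, -0.1]
width: 0.0002
gripper_force: 0.0
```

Run:
```python
from path import *
import cv2
s=arm.get_state();print(s['t'],s['eef_pos'],s['ee_rot'],s['force'])
for c in ['wrist','top','side']:
    im=arm.grab_frame(c);ci=arm.camera_info(c)
    cv2.imwrite(f'pics/{c}6.png',im)
    for nme in ['selector_grip','selector_nose','switch_tip','switch_hinge']:
        print(c,nme,[(np.round(a['position'],3).tolist(),round(a['score'],2)) for a in arm.pinpoint(c,nme)[:1]])
    if c!='side':
        Ti=np.linalg.inv(ci['extrinsics'])
        for lab,r,k in [('axis',0,4)]+[(k,.042,k) for k in(3,4,5)]:
            a=np.radians(84-24*k);q=Ti@np.append(w(pp(r*np.cos(a),.052+r*np.sin(a),.05),pose),1);q=ci['K']@q[:3];print(lab,np.round(q[:2]/q[2]))
```

```text
8.0333 [0.54226242 0.09262663 0.28792701] [-3.12968978e+00  3.08116494e-03 -1.53612187e+00] [ 1.25575346  0.61153839 -0.11675369]
wrist selector_grip [([0.519, 0.034, 0.111], 0.58)]
wrist selector_nose [([0.555, 0.029, 0.124], 0.81)]
wrist switch_tip []
wrist switch_hinge []
axis [320. 131.]
3 [275. 151.]
4 [272. 127.]
5 [278. 103.]
top selector_grip [([0.521, 0.029, 0.115], 0.56)]
top selector_nose [([0.554, 0.032, 0.127], 0.91)]
top switch_tip [([0.505, -0.1, 0.132], 0.58)]
top switch_hinge [([0.554, -0.093, 0.094], 0.84)]
axis [287. 223.]
3 [281. 209.]
4 [288. 208.]
5 [294. 209.]
side selector_grip [([0.519, 0.033, 0.107], 0.58)]
side selector_nose [([0.56, 0.038, 0.122], 0.69)]
side switch_tip [([0.505, -0.101, 0.132], 0.53)]
side switch_hinge [([0.554, -0.091, 0.098], 0.61)]
```

View pics/wrist6.png

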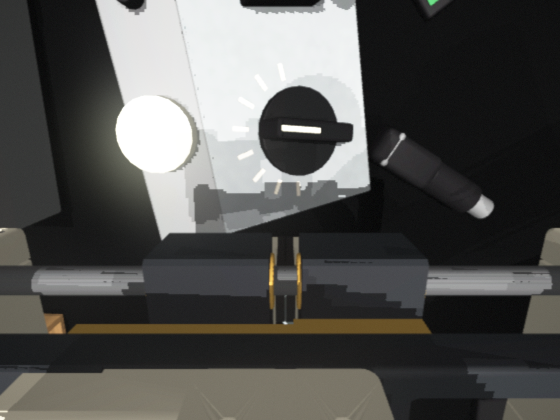

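The bar now runs from its nose at (276,128) to (351,132), and position 4 is predicted at (272,127), so the selector is seated three clicks on. Next is the switch.

Run:
```python
from path import *
R=Rz(pose[2]);ux=R[:,0];yaw=pose[2]-np.pi/2
b0=np.array([.504,-.101,.130]);h=pp(0,-.078,.022)
def ball(q): 
    return b0+R@(.06*((np.sin(q-.5)+np.sin(.5))*u+(np.cos(q-.5)-np.cos(.5))*n))
def tcp(q,back): 
    c=ball(q)-(.034+back)*ux;c[2]+=.066-.014;return c
pre=tcp(0,.015);hi=pre.copy();hi[2]=.285
print(pre,tcp(1,0))
rows([(hi,yaw),(pre,yaw),(tcp(0,0),yaw)]+[(tcp(q,0),yaw) for q in np.linspace(0,1,9)[1:]])
```

```text
[ 0.45560727 -0.10869047  0.182     ] [ 0.52058875 -0.09836375  0.2090092 ]
[0.1957, 0.0896, -0.0051] -0.126
[-0.0, 0.0, 0.103] 0.0
[-0.0, -0.015, 0.0] 0.0
[-0.0, -0.0045, -0.006] 0.0
[-0.0, -0.0052, -0.0054] 0.0
[-0.0, -0.0058, -0.0046] 0.0
[-0.0, -0.0064, -0.004] 0.0
[-0.0, -0.0069, -0.0031] 0.0
[-0.0, -0.0071, -0.0022] 0.0
[-0.0, -0.0074, -0.0013] 0.0
[-0.0, -0.0075, -0.0004] 0.0
```

Call:
{"name": "move_arm", "arguments": {
  "increments": [
    {"jaw":-1,"dx":0.0326,"dy":0.0149,"dz":0,"twist":0},
    {"jaw":-1,"dx":0.0326,"dy":0.0149,"dz":0,"twist":0},
    {"jaw":-1,"dx":0.0326,"dy":0.0149,"dz":0,"twist":0},
    {"jaw":-1,"dx":0.0326,"dy":0.0149,"dz":0,"twist":0},
    {"jaw":-1,"dx":0.0326,"dy":0.0149,"dz":0,"twist":0},
    {"jaw":-1,"dx":0.0326,"dy":0.0149,"dz":0,"twist":-0.063},
    {"jaw":-1,"dx":0,"dy":0,"dz":0,"twist":-0.063},
    {"jaw":-1,"dx":0,"dy":0,"dz":0.025,"twist":0},
    {"jaw":-1,"dx":0,"dy":0,"dz":0.025,"twist":0},
    {"jaw":-1,"dx":0,"dy":0,"dz":0.025,"twist":0},
    {"jaw":-1,"dx":0,"dy":0,"dz":0.025,"twist":0},
    {"jaw":-1,"dx":0,"dy":0,"dz":0,"twist":0}
  ]
}}

```text
t: 9.78
eef_pos: [0.4532, -0.1088, 0.1761]
ee_rot: [3.135, 0.001, -1.414]
force: [-1.0, -0.0, -0.3]
width: 0.0003
gripper_force: 0.0
```

Call:
{"name": "move_arm", "arguments": {
  "increments": [
    {"jaw":-1,"dx":0,"dy":-0.008,"dz":0,"twist":0},
    {"jaw":-1,"dx":0,"dy":-0.007,"dz":0,"twist":0},
    {"jaw":-1,"dx":0,"dy":-0.0045,"dz":-0.006,"twist":0},
    {"jaw":-1,"dx":0,"dy":-0.0052,"dz":-0.0054,"twist":0},
    {"jaw":-1,"dx":0,"dy":-0.0058,"dz":-0.0046,"twist":0}
  ]
}}

```text
t: 10.2
eef_pos: [0.4853, -0.1038, 0.1975]
ee_rot: [3.139, 0.0, -1.413]
force: [-11.7, 1.0, 7.9]
width: 0.0007
gripper_force: 5.7
```

Run:
```python
from path import *
s=arm.get_state();print(s['t'],s['eef_pos'],s['ee_rot'],s['force'])
for c in ['top','side','wrist']:
    im=arm.grab_frame(c)
    for nme in ['switch_tip','selector_nose']:
        print(c,nme,[(np.round(a['position'],3).tolist(),round(a['score'],2)) for a in arm.pinpoint(c,nme)[:2]])
```

```text
10.2 [ 0.48528715 -0.10384178  0.19752622] [ 3.13940174e+00  1.49593019e-04 -1.41301908e+00] [-11.69705421   1.00788016   7.89045027]
top switch_tip []
top selector_nose [([0.555, 0.03, 0.127], 0.46)]
side switch_tip [([0.515, -0.1, 0.143], 0.51)]
side selector_nose []
wrist switch_tip []
wrist selector_nose []
```

Call:
{"name": "move_arm", "arguments": {
  "increments": [
    {"jaw":-1,"dx":0,"dy":-0.0064,"dz":-0.004,"twist":0},
    {"jaw":-1,"dx":0,"dy":-0.0069,"dz":-0.0031,"twist":0},
    {"jaw":-1,"dx":0,"dy":-0.0071,"dz":-0.0022,"twist":0}
  ]
}}

```text
t: 10.9
eef_pos: [0.5067, -0.1006, 0.207]
ee_rot: [-3.14, -0.0, -1.413]
force: [-1.6, -0.1, 1.9]
width: 0.0004
gripper_force: 1.2
```

Call:
{"name": "move_arm", "arguments": {
  "increments": [
    {"jaw":-1,"dx":0,"dy":-0.0074,"dz":-0.0013,"twist":0},
    {"jaw":-1,"dx":0,"dy":-0.0075,"dz":-0.0004,"twist":0}
  ]
}}

```text
t: 11.07
eef_pos: [0.5222, -0.098, 0.2081]
ee_rot: [-3.14, -0.0, -1.413]
force: [-1.3, -0.1, 0.4]
width: 0.0005
gripper_force: 0.8
```

Run:
```python
from path import *
import cv2
R=Rz(pose[2]);print('on ball',w(pp(.06*np.sin(.5),-.078,.022+.06*np.cos(.5)),pose))
for c in ['top','side']:
    im=arm.grab_frame(c);cv2.imwrite(f'pics/{c}7.png',im)
    for nme in ['switch_tip','switch_hinge','selector_nose']:
        print(c,nme,[(np.round(a['position'],3).tolist(),round(a['score'],2)) for a in arm.pinpoint(c,nme)[:2]])
s=arm.get_state();print(s['t'],s['eef_pos'],s['force'])
```

```text
on ball [ 0.55048344 -0.09415632  0.15442101]
top switch_tip []
top switch_hinge []
top selector_nose []
side switch_tip [([0.552, -0.09, 0.154], 0.56)]
side switch_hinge [([0.556, -0.09, 0.097], 0.63)]
side selector_nose [([0.559, 0.033, 0.125], 0.89)]
11.4667 [ 0.5206676  -0.09817523  0.20692719] [-0.06147049  0.05553229 -0.55505696]
```

The ball is about at the end of its travel, but there's no stop force yet. I'll push a few mm more.

Call:
{"name": "move_arm", "arguments": {
  "increments": [
    {"jaw":-1,"dx":0,"dy":-0.004,"dz":0,"twist":0},
    {"jaw":-1,"dx":0,"dy":-0.003,"dz":0,"twist":0}
  ]
}}

```text
t: 11.63
eef_pos: [0.5247, -0.0977, 0.2066]
ee_rot: [3.134, 0.0, -1.413]
force: [-20.2, -0.6, 15.7]
width: 0.0005
gripper_force: 9.8
```

The 20 N reaction shows it's at the stop. Now I'll withdraw.

Call:
{"name": "move_arm", "arguments": {
  "increments": [
    {"jaw":-1,"dx":0,"dy":0.01,"dz":0,"twist":0},
    {"jaw":-1,"dx":0,"dy":0.03,"dz":0,"twist":0},
    {"jaw":-1,"dx":0,"dy":0.03,"dz":-0.02,"twist":0},
    {"jaw":-1,"dx":0,"dy":0.02,"dz":-0.03,"twist":0},
    {"jaw":-1,"dx":0,"dy":0,"dz":-0.035,"twist":0},
    {"jaw":-1,"dx":0,"dy":0,"dz":0,"twist":0},
    {"jaw":-1,"dx":0,"dy":0,"dz":0,"twist":0},
    {"jaw":-1,"dx":0,"dy":0,"dz":0,"twist":0}
  ]
}}

```text
t: 12.3
eef_pos: [0.4388, -0.1111, 0.2922]
ee_rot: [-3.14, 0.0, -1.413]
force: [0.3, 0.4, 0.0]
width: 0.0005
gripper_force: 0.0
```

Run:
```python
from path import *
import cv2
s=arm.get_state();print(s['t'],s['eef_pos'],s['force'])
for c in ['top','side']:
    im=arm.grab_frame(c);cv2.imwrite(f'pics/{c}8.png',im)
    for nme in ['switch_tip','selector_nose','tumbler','calculator','gas_probe','screw_cap','beaker']:
        print(c,nme,[(np.round(a['position'],3).tolist(),round(a['score'],2)) for a in arm.pinpoint(c,nme)[:2]])
t=cv2.imread('pics/top8.png')[140:300,200:420];d=cv2.imread('pics/side8.png')[150:270,200:365]
cv2.imwrite('pics/both8.png',np.hstack([cv2.resize(t,(440,320)),cv2.resize(d,(330,320))]))
```

```text
12.3 [ 0.43880079 -0.11113408  0.2922463 ] [0.34953008 0.3592083  0.01582546]
top switch_tip [([0.551, -0.091, 0.156], 0.44)]
top selector_nose [([0.556, 0.031, 0.127], 0.91)]
top tumbler [([0.615, -0.234, -0.0], 0.78)]
top calculator []
top gas_probe []
top screw_cap [([0.648, 0.039, 0.117], 0.56)]
top beaker [([0.509, 0.209, -0.004], 0.59)]
side switch_tip [([0.555, -0.094, 0.157], 0.47)]
side selector_nose [([0.554, 0.036, 0.121], 0.87), ([0.422, -0.159, 0.001], 0.4)]
side tumbler [([0.615, -0.236, -0.002], 0.72)]
side calculator [([0.422, -0.16, 0.002], 0.62), ([0.558, 0.035, 0.123], 0.53)]
side gas_probe [([0.376, 0.083, -0.002], 0.71)]
side screw_cap [([0.647, 0.037, 0.113], 0.53)]
side beaker [([0.509, 0.212, 0.0], 0.59)]
```

View pics/both8.png

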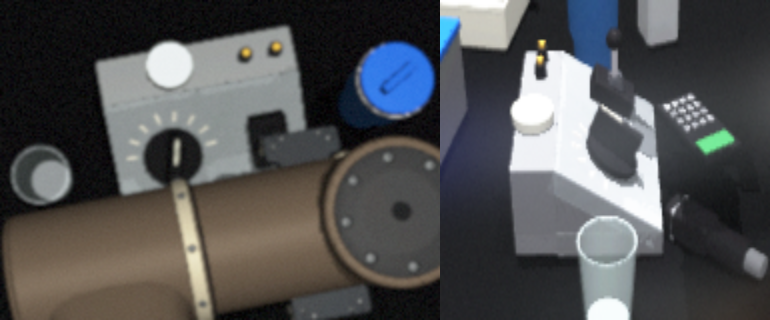

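The selector's white line at (177,152) points up the panel at position 4. The lever stands at its on position (ball at (614,35) in the side crop), the bystanders haven't moved, and the arm is clear.

```bash
python3 -c "
from station import arm
print(arm.job_done())"
```

```text
the job is handed in; nothing more can be done
None
```

The job is handed in: the selector rests three clicks clockwise of its start, the switch lever is up against its stop, the arm is clear, and the bystanders I re-checked had not moved; the hand-in returned no verdict.

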